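# Tamp the tipped stone blanks level in their bin

### The job

Some of the sawn stone blanks in the plywood bin are tipped up against its wall. Take the flat tamper out of its sloping rest and use it to press them down steadily, without pounding, until all six lie flat and level in the bin, never touching the blanks with the gripper; then lay the tamper back in its rest the way it was and leave the other things alone.

Things in the scene. Friction and masses are not known exactly. Their poses are not given: they have to be found in the camera images.
- bin: Square plywood bin, fixed, outside 146 x 150 x 51 mm (x, y, z), walls and floor 6 mm. Origin under its centre, rim at z = 51 mm. Tops of flat blanks are at z = 30 mm, the high edge of a tipped one at about 60 mm, some 14 mm in from the inner +x wall. Blanks lie lengthwise along x, in two rows of three, 46 mm apart in y.
- bin_in (a point): Centre of the bin's inner floor, 6 mm above its underside; inside the bin is 134 x 138 mm (x, y). About 11 mm of length along x is free, so a tipped blank pressed straight down near its high edge nudges its flat neighbour and drops flat; 10 to 25 N are ample.
- blank_0: Loose stone blank, a sawn grey slab 60 x 42 x 24 mm (x, y, z), 160 g, friction about 0.3. Origin at its centre, z through the thickness. One of the three along the bin's +x wall (order varies); starts tipped about 35 degrees, one short end high against that wall.
- blank_1: Loose stone blank, a sawn grey slab 60 x 42 x 24 mm (x, y, z), 160 g, friction about 0.3. Origin at its centre, z through the thickness. One of the three along the bin's +x wall (order varies); starts flat.
- blank_2: Loose stone blank, a sawn grey slab 60 x 42 x 24 mm (x, y, z), 160 g, friction about 0.3. Origin at its centre, z through the thickness. One of the three along the bin's +x wall (order varies); starts tipped about 35 degrees, one short end high against that wall.
- blank_3: Loose stone blank, a sawn grey slab 60 x 42 x 24 mm (x, y, z), 160 g, friction about 0.3. Origin at its centre, z through the thickness. One of the three on the bin's -x side; starts flat.
- blank_4: Loose stone blank, a sawn grey slab 60 x 42 x 24 mm (x, y, z), 160 g, friction about 0.3. Origin at its centre, z through the thickness. One of the three on the bin's -x side; starts flat.
- blank_5: Loose stone blank, a sawn grey slab 60 x 42 x 24 mm (x, y, z), 160 g, friction about 0.3. Origin at its centre, z through the thickness. One of the three on the bin's -x side; starts flat.
- tamper: Hand tamper, 350 g: square aluminium foot 60 x 60 x 16 mm, collar 36 mm square to z = 24 mm, square wooden handle 26 x 26 mm up to z = 150 mm. Origin at the centre of the foot's flat underside, z up the handle, x and y parallel to its sides. Starts leaning in the rest 35 degrees from vertical, top towards the robot. Take the handle between z = 95 and 145 mm, along its slope, closing along its y.
- rest: Fixed wooden sloping rest, base 125 x 84 x 8 mm, origin under it near its middle, -x to the robot. A sloping plate with a ledge carries the foot; a fork holds the handle's underside 60 to 76 mm up: prongs 8 mm wide, 36 mm apart inside, reaching 10 mm past the handle's centre line. Open above: eased up its slope 5 mm, the tamper leaves along the rest's (0.82, 0, 0.57), 30 mm or more; laid in the opposite way.
- rest_seat (a point): Point where the centre of the tamper's foot underside sits, 15 mm to +x of and 36 mm above the rest's origin; axes as the rest's. With the tamper home its z axis points along the rest's (-0.574, 0, 0.819) and its y along the rest's y.
- spirit_lamp: Bystander: loose small spirit lamp with a purple bowl, 62 mm across, 74 mm tall, origin under its centre.
- parts_tin: Bystander: loose closed flat steel tin 64 x 94 x 27 mm, origin under its centre.
Mind the look-alikes: they are no part of the job. What is shaped like the blank_1 but purple is not meant.

How it is judged:
On the way, in this order (a step that is already met when the one before it is completed fails the run):
1. the tamper is out of its rest and clear of it (distance between tamper and rest_seat above 0.1 m), for 0.2 s.
2. all six blanks lie flat in the bin while the tamper is over it (angle between each of blank_0, blank_1, blank_2, blank_3, blank_4, blank_5's own z axis and vertical below 0.12 rad and z of each of blank_0, blank_1, blank_2, blank_3, blank_4, blank_5 in the frame of bin below 0.022 m and horizontal distance between each of blank_0, blank_1, blank_2, blank_3, blank_4, blank_5 and bin below 0.085 m and horizontal distance between tamper and bin below 0.12 m), for 0.2 s.
At the end, for the whole second after the job is handed in: All six blanks lie at rest inside the bin, level to 0.12 rad, centres under 22 mm above the bin's underside; the tamper is at rest in its rest, foot centre within 15 mm of the seat point, handle 0.46 to 0.76 rad from vertical (angle between each of blank_0, blank_1, blank_2, blank_3, blank_4, blank_5's own z axis and vertical below 0.12 rad and z of each of blank_0, blank_1, blank_2, blank_3, blank_4, blank_5 in the frame of bin below 0.022 m and horizontal distance between each of blank_0, blank_1, blank_2, blank_3, blank_4, blank_5 and bin below 0.085 m and linear speed of each of blank_0, blank_1, blank_2, blank_3, blank_4, blank_5, tamper below 0.02 m/s and distance between tamper and rest_seat below 0.015 m and angle between the z axis of tamper and the z axis of rest, either way round between 0.46 and 0.76 rad); the robot touches nothing.
It fails at once if the gripper or arm touches a blank (contact force between any of the fingers, the arm and blank_0 above 0.5 N or contact force between any of the fingers, the arm and blank_1 above 0.5 N or contact force between any of the fingers, the arm and blank_2 above 0.5 N or contact force between any of the fingers, the arm and blank_3 above 0.5 N or contact force between any of the fingers, the arm and blank_4 above 0.5 N or contact force between any of the fingers, the arm and blank_5 above 0.5 N).
It fails at once if a blank is pounded: the tamper presses on one with more than 90 N (contact force between tamper and blank_0 above 90 N or contact force between tamper and blank_1 above 90 N or contact force between tamper and blank_2 above 90 N or contact force between tamper and blank_3 above 90 N or contact force between tamper and blank_4 above 90 N or contact force between tamper and blank_5 above 90 N).
It fails at once if a bystander (spirit lamp or tin) is moved more than 30 mm (distance of any of spirit_lamp, parts_tin from where it was at the start of the episode above 0.03 m).
It also fails if it takes over 51 s, if anything falls off the work surface, if the arm or the gripper's body presses on something with over 40 N, if the wrist force passes 120 N, or if a joint passes its speed limit or range.

### The arm

A 6-joint arm with a two-finger parallel gripper is mounted at the origin on a cart in front of the work surface, level with it; the furniture and walls round the work are solid. World frame = base frame: x ahead of the robot, y to its left, z up, the work surface at z = 0. Lengths are in m, angles in rad, forces in N, time in s.
With the tool pointing down it reaches from about 0.4 to 0.925 m from the base axis. Payload 12.5 kg.
Tool frame: the origin (TCP) lies between the finger pads; the fingertips stand 14 mm ahead of it and the grasp point (between the pads) lies 5 mm behind it; z points along the fingers, y is the direction in which the jaws open and shut (so a half turn about z gives the same grasp; the last joint's range is limited). The gripper opens to 95 mm and grips with 3 to 60 N. Pads are 20 mm wide; open, the fingers measure 119 mm over their backs; the gripper's body (75 mm by 180 mm) begins 59 mm behind the grasp point.
Start: joints at [-1.403, 0.491, 1.559, -0, 1.092, -0.106], TCP at [0.169, -0.602, 0.195] pointing down, gripper open.
Joint ranges: [-3.1, 3.1], [-0.84, 2.19], [0.05, 2.79], [-1.13, 4.28], [0.06, 2.93], [-2.69, 2.69]. Speed limits (rad/s): [2.22, 2.22, 2.79, 3.14, 3.14, 3.14].

### API

Orientations are given as [roll, pitch, yaw] about the fixed x, y, z axes, in that order (R = Rz(yaw) Ry(pitch) Rx(roll)).
In Python, from plant import env, imaging, order, spot_in, cut_out gives the robot as it stands.
- The arm moves only by the tool drive_tool, never from a script. Its argument "motion" is a list that holds one entry, the list of rows, each a list of 7 numbers: the shift along the world's x, y, z in m, then the turn, a rotation vector about the world's x, y, z in degrees, then the finger opening in m, from 0 to 0.0951. In form: [[[dx, dy, dz, ax, ay, az, grip], ...]]. A call has 1 to 10 rows; each row is the pose to reach, as a shift and turn from the pose commanded when the call began; what a row does not reach only later rows make up. A row lasts 1/12 s, in which the tool goes at most 41.7 mm and 7.16 degrees, less where a joint would pass 70% of its speed; a pose out of reach is approached as far as the arm can. A call with a gripper value outside its range is refused whole. The fingers move at their own pace and stop on an object; "force" is the grip in N (left out, the last holds). Time passes only in rows, so rows that repeat a pose let the fingers close. It gives the time, the measured TCP pose, the force and the opening at its end, in the units of the state.
- env.get_obs(): the state, without advancing time (a new reading comes with each control period).
- imaging.capture(name): name is "scene" or "top" or "wrist"; returns a dict with "pixels" (480x640x3 uint8, red, green, blue), "depth" (480x640 float32, m along the optical axis (not along the pixel's ray), 0 where there is no reading), "intrinsics" (3x3 intrinsics, pixels), "rvec" (rotation vector, rad) and "tvec" (3), from world to camera coordinates, as OpenCV has them. Camera axes: x right, y down, z forward; pixel columns grow to the right and rows downward; lengths in m; the calibration is good to about 2 mm. A picture is of the moment at which its call begins.
- order.job_done(): hands the job in, once; it reports no verdict.
Trained networks look in a picture, given as the dict that the camera call returned (one of the last four; its "shot" number tells which), for a name from the list of things; names that differ only in an ending like _2 or _b are one class to them, and where a whole thing is asked for, a point or a joint stands for the part that bears it (a point fixed in the world has none). Each returns a list of dicts, best first, with "p" (0 to 1); they miss things now and then, are a little off and sometimes report something else, mostly with a low value. They report only what shows in the picture. A call takes as long as a camera call. They do not tell look-alikes from the thing itself.
- spot_in(label, picture): "xy" ([column, row] in pixels, amid what is visible of it).
- cut_out(label, picture): "mask" (480x640 bool, what is visible of it) and "xy" ([column, row] in pixels, amid what is visible of it).
The state is a dict: "time_s": time; "joint_pos": joint angles; "joint_vel": joint speeds; "tau": joint torques, N m; "tcp_pos": TCP position; "eef_rot": TCP orientation; "contact_force": force on the tool from outside, world axes, zero at the start; "moment": the same for the moment, N m; "width": opening from 0.0 (shut) to 1.0 (fully open).
Only numpy, scipy, OpenCV 4.12 (cv2) and the standard library are available. Lean on these libraries where they do the work, as an engineer would, in place of code of your own. Each camera call takes 0.05 s, during which the arm holds its last target.

## Working session

There is one attempt and no reset: what is moved stays moved. The work goes in short steps, Python scripts to look and compute and a tool call to move; the robot and the scene stay as the last step left them, time stands still between calls to the robot, and variables do not carry over. Pictures are saved under pics/ and viewed, and the job is handed in when it is done.

Besides the shell and the picture viewer there is one more tool, called after "Emit:" by a JSON object that holds its "api" and its "payload", one argument or row to a line. drive_tool: Moves the arm, as the interface text tells. Its arguments: {"type":"object","properties":{"motion":{"type":"array","items":{"type":"array","items":{"type":"array","items":{"type":"number"}}}},"force":{"type":"number"}},"required":["motion"]}

```bash
mkdir -p pics; ls; cat > h.py <<'E'
import numpy as np, cv2
from plant import env, imaging, order, spot_in, cut_out
def cam(c):
    R,_=cv2.Rodrigues(np.array(c["rvec"],float)); return R,np.array(c["tvec"],float).ravel()
def cloud(c,mask=None):
    K=np.array(c["intrinsics"]);d=c["depth"];R,t=cam(c)
    m=d>0
    if mask is not None:m&=mask
    v,u=np.nonzero(m);z=d[v,u]
    P=np.stack([(u-K[0,2])/K[0,0]*z,(v-K[1,2])/K[1,1]*z,z],1)
    return (P-t)@R,np.stack([u,v],1)
def proj(c,p):
    R,t=cam(c);q,_=cv2.projectPoints(np.atleast_2d(np.array(p,float)),np.array(c["rvec"],float),t,np.array(c["intrinsics"],float),None);return q.reshape(-1,2)
def save(c,n,img=None):
    cv2.imwrite("pics/"+n,cv2.cvtColor(c["pixels"] if img is None else img,cv2.COLOR_RGB2BGR))
E
python3 - <<'E'
from h import *
np.set_printoptions(precision=4,suppress=True)
print(env.get_obs())
for n in ["scene","top"]:
    c=imaging.capture(n);save(c,n+"0.png");np.savez("c_"+n+".npz",**{k:c[k] for k in ["pixels","depth","intrinsics","rvec","tvec"]})
    for l in ["tamper","rest","bin","blank_0","spirit_lamp","parts_tin"]:
        for r in cut_out(l,c)[:8]:
            P,_=cloud(c,r["mask"])
            if len(P): print(n,l,round(r["p"],2),np.round(r["xy"]),r["mask"].sum(),np.median(P,0),P.min(0),P.max(0))
E
```

```text
pics
{'time_s': 0.0, 'joint_pos': array([-1.4026,  0.4916,  1.5594,  0.    ,  1.0917, -0.1056]), 'joint_vel': array([-0.0004,  0.0004, -0.0017, -0.0001, -0.0015, -0.0004]), 'tau': array([ -0.    , -61.2641, -25.8178,   0.0692,   0.0482,  -0.0001]), 'tcp_pos': array([ 0.169 , -0.6015,  0.1949]), 'eef_rot': array([-3.1405, -0.0001,  0.2737]), 'contact_force': array([-0.0586, -0.3841,  0.1927]), 'moment': array([ 0.0171, -0.0302,  0.0333]), 'width': 1.002481879678468}
scene tamper 0.6 [347. 217.] 1552 [ 0.5527 -0.2199  0.0106] [ 0.512  -0.3391 -0.0003] [ 0.6659 -0.1923  0.1039]
scene tamper 0.59 [343. 187.] 1164 [ 0.5712 -0.23    0.0684] [ 0.5059 -0.3891 -0.0025] [ 0.6441 -0.2059  0.166 ]
scene rest 0.95 [352. 216.] 1522 [ 0.5491 -0.2208  0.0106] [ 0.5107 -0.306  -0.0021] [ 0.6369 -0.1939  0.1039]
scene bin 0.88 [309. 324.] 3555 [0.4905 0.088  0.0374] [ 0.4294 -0.0873 -0.0011] [0.5882 0.1113 0.0546]
scene blank_0 0.94 [323. 306.] 634 [0.4765 0.0323 0.0302] [0.4498 0.0077 0.0179] [0.5084 0.0521 0.0345]
scene blank_0 0.92 [292. 237.] 535 [ 0.6275 -0.1093  0.0266] [ 0.5996 -0.1631  0.0017]
[... 1924 characters left out ...]
.0294] [0.4512 0.0065 0.003 ] [0.5134 0.0551 0.0343]
top blank_0 0.68 [250. 255.] 635 [0.5415 0.0314 0.0451] [0.5125 0.0107 0.0242] [0.5718 0.0531 0.061 ]
top blank_0 0.67 [230. 292.] 671 [0.4767 0.0726 0.0294] [0.447  0.0518 0.0056] [0.5067 0.0978 0.034 ]
top blank_0 0.61 [325. 215.] 644 [ 0.6309 -0.1187  0.026 ] [ 0.6    -0.1535 -0.0006] [ 0.6643 -0.0859  0.0325]
top spirit_lamp 0.88 [359. 330.] 685 [ 0.398  -0.1822  0.0246] [ 0.3671 -0.2122 -0.0031] [ 0.4231 -0.1549  0.0767]
top spirit_lamp 0.74 [263. 164.] 1511 [0.7351 0.0174 0.0267] [ 0.7044 -0.0302 -0.0047] [0.7813 0.0659 0.0324]
top parts_tin 0.57 [262. 163.] 1467 [0.7351 0.0175 0.0268] [ 0.705  -0.0302  0.001 ] [0.7698 0.0649 0.0324]
```

```bash
python3 - <<'E'
import cv2
for n in ["scene","top"]:
    a=cv2.imread(f"pics/{n}0.png")[120:370,170:450]; cv2.imwrite(f"pics/{n}0z.png",cv2.resize(a,None,fx=2.4,fy=2.4,interpolation=cv2.INTER_CUBIC)[:600])
E
```

```text
(no output)
```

View pics/scene0z.png

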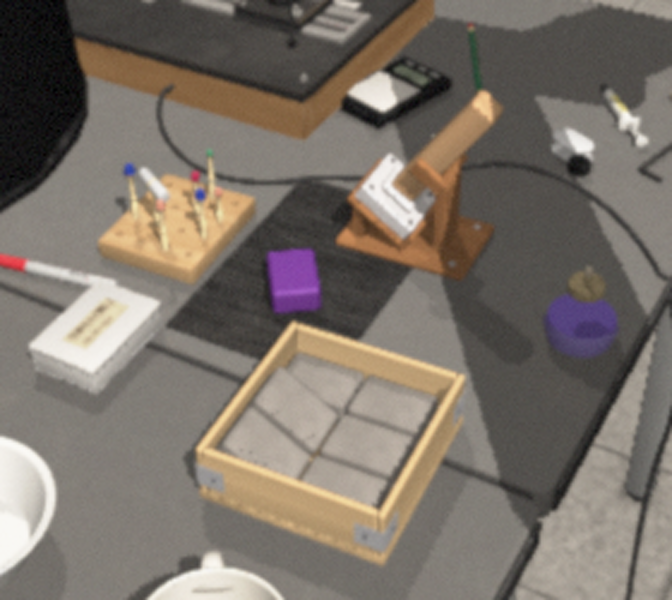

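View pics/top0z.png

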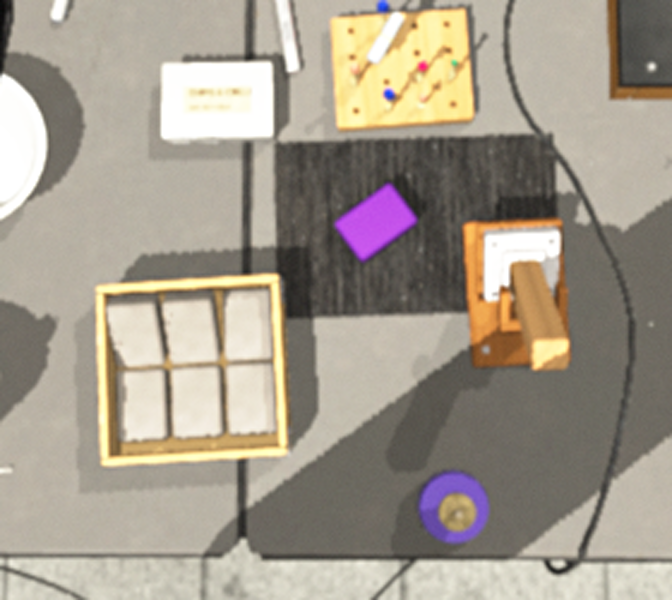

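The two views show the tamper leaning in the rest (scene image near 345,190; top image near 390,236). The tipped blanks are the two at +x with y≈0.03 and y≈0.075. A purple look-alike lies outside the bin at (0.63, -0.12). Next I'll fit poses.

```bash
cat > fit.py <<'E'
from h import *
from scipy.optimize import least_squares
from scipy.spatial.transform import Rotation as Ro
BOX=[((0,0,8),(30,30,8)),((0,0,20),(18,18,4)),((0,0,87),(13,13,63))]
def sdf(q):
    out=[]
    for c,h in BOX:
        d=np.abs(q-np.array(c)/1e3)-np.array(h)/1e3
        out.append(np.linalg.norm(np.maximum(d,0),axis=1)+np.minimum(d.max(1),0))
    return np.min(out,0)
def tR(yaw,tilt): return Ro.from_euler('z',yaw)*Ro.from_euler('y',-tilt)
def fit_tamper(P,x0,free=True):
    def f(p):
        return sdf((P-p[:3])@tR(p[3],p[4]).as_matrix())
    best=None
    s=least_squares(f,x0,loss='soft_l1',f_scale=0.002,x_scale=[.01,.01,.01,.1,.1])
    return s.x,np.median(np.abs(f(s.x))),f(s.x)
def load(n): return dict(np.load(f"c_{n}.npz"))
E
python3 - <<'E'
from fit import *
np.set_printoptions(precision=4,suppress=True)
for n in ["scene","top"]:
    c=load(n);P,uv=cloud(c);col=c["pixels"][uv[:,1],uv[:,0]]
    m=(P[:,0]>.49)&(P[:,0]<.67)&(P[:,1]>-.31)&(P[:,1]<-.17)&(P[:,2]>.03)
    Q=P[m]
    # drop fork/plate gradually: restrict to points near current fit
    x=np.array([.585,-.238,.036,0,.61])
    for k in range(6):
        d=np.abs(sdf((Q-x[:3])@tR(x[3],x[4]).as_matrix())); th=[.02,.012,.008,.006,.005,.005][k]
        x,e,_=fit_tamper(Q[d<th],x)
    print(n,len(Q),(d<th).sum(),x,e)
    # rest base
    b=P[(P[:,0]>.47)&(P[:,0]<.68)&(P[:,1]>-.32)&(P[:,1]<-.16)&(P[:,2]>.004)&(P[:,2]<.013)]
    print('base',np.percentile(b,[1,50,99],axis=0)); r=cv2.minAreaRect(b[:,:2].astype(np.float32)*1000);print(r)
    rim=P[(P[:,0]>.41)&(P[:,0]<.61)&(P[:,1]>-.07)&(P[:,1]<.13)&(P[:,2]>.047)&(P[:,2]<.056)]
    print('bin',cv2.minAreaRect(rim[:,:2].astype(np.float32)*1000),np.median(rim[:,2]))
E
```

```text
scene 1651 1279 [ 0.6004 -0.2394  0.0362  0.0659  0.6124] 0.0009404298751725867
base [[ 0.513  -0.2909  0.004 ]
 [ 0.5709 -0.2144  0.0077]
 [ 0.6781 -0.1624  0.012 ]]
((579.1098022460938, -227.75320434570312), (137.7008514404297, 201.15457153320312), 89.34713745117188)
bin ((507.5536804199219, 29.976722717285156), (147.11880493164062, 153.11444091796875), 3.53849458694458) 0.05100316632968956
top 1748 1566 [ 0.5999 -0.2384  0.0354  0.0638  0.6148] 0.0006458383295046728
base [[ 0.5123 -0.3142  0.004 ]
 [ 0.5863 -0.2131  0.0064]
 [ 0.6785 -0.1602  0.0117]]
((574.5011596679688, -239.98031616210938), (208.89190673828125, 159.92095947265625), 0.06514690071344376)
bin ((506.8763732910156, 30.810623168945312), (146.02476501464844, 150.59097290039062), 3.7272727489471436) 0.0506174077219148
```

```bash
cat >> fit.py <<'E'
def delta(pos,R,R0=None,p0=None):
    o=env.get_obs()
    if R0 is None:R0=Ro.from_euler('xyz',o["eef_rot"])
    if p0 is None:p0=o["tcp_pos"]
    return np.array(pos)-p0,np.degrees((R*R0.inv()).as_rotvec())
def tool(yaw,tilt): return tR(yaw,tilt)*Ro.from_euler('x',np.pi)
SEAT=np.array([.600,-.239,.0358]);YAW=.065;TILT=.613
def onh(s): return SEAT+tR(YAW,TILT).apply([0,0,s])
E
python3 - <<'E'
from fit import *
np.set_printoptions(precision=4,suppress=True)
print(delta([.40,-.25,.33],tool(YAW,TILT))); print(onh(.2),onh(.117))
E
```

```text
(array([0.231 , 0.3517, 0.1345]), array([  5.9377, -34.6799, -11.5821]))
[ 0.4852 -0.2465  0.1994] [ 0.5328 -0.2434  0.1315]
```

Emit:
{"api": "drive_tool", "payload": {
  "motion": [
    [[0, 0, 0.04, 0, 0, 0, 0.07], [0.02, 0.03, 0.08, 0, 0, 0, 0.07], [0.05, 0.06, 0.1, 0.5, -4, -1, 0.07], [0.08, 0.09, 0.11, 1, -8, -2, 0.07], [0.11, 0.12, 0.11, 2, -12, -4, 0.07], [0.14, 0.15, 0.11, 3, -17, -5.8, 0.07], [0.17, 0.18, 0.11, 3.6, -21, -7, 0.07], [0.2, 0.21, 0.11, 4.2, -25, -8.2, 0.07], [0.23, 0.24, 0.11, 5, -30, -10, 0.07], [0.25, 0.27, 0.11, 5.94, -34.68, -11.58, 0.07]]
  ]
}}

```text
time_s: 1.53
tcp_pos: [0.4108, -0.3428, 0.306]
eef_rot: [3.141, -0.617, 0.063]
contact_force: [1.4, -0.3, 0.3]
width: 0.737
```

Emit:
{"api": "drive_tool", "payload": {
  "motion": [
    [[0.02, 0.045, -0.03, 0, 0, 0, 0.07], [0.032, 0.083, -0.056, 0, 0, 0, 0.07], [0.032, 0.083, -0.056, 0, 0, 0, 0.07], [0.032, 0.083, -0.056, 0, 0, 0, 0.07], [0.032, 0.083, -0.056, 0, 0, 0, 0.07]]
  ]
}}

```text
time_s: 1.95
tcp_pos: [0.442, -0.2599, 0.2495]
eef_rot: [-3.141, -0.613, 0.067]
contact_force: [-0.5, -0.4, -0.0]
width: 0.732
```

```bash
python3 - <<'E'
from fit import *
np.set_printoptions(precision=4,suppress=True)
o=env.get_obs();print(o["joint_pos"],o["tcp_pos"],o["eef_rot"],o["contact_force"])
c=imaging.capture("wrist");save(c,"w1.png")
P,_=cloud(c)
Q=P[(P[:,0]>.49)&(P[:,0]<.67)&(P[:,1]>-.31)&(P[:,1]<-.17)&(P[:,2]>.03)]
x=np.array([.600,-.239,.036,0.065,.613])
for k in range(6):
    d=np.abs(sdf((Q-x[:3])@tR(x[3],x[4]).as_matrix())); th=[.012,.012,.008,.006,.005,.005][k]
    x,e,_=fit_tamper(Q[d<th],x)
print(len(Q),(d<th).sum(),x,e)
print(delta(onh(.2),tool(YAW,TILT)),delta(onh(.117),tool(YAW,TILT)))
E
```

```text
[-0.95    0.1466  2.0963  0.8252  0.7289 -0.0321] [ 0.442  -0.2599  0.2495] [-3.1413 -0.6128  0.0667] [-0.5296 -0.4282 -0.0093]
3169 2437 [ 0.6002 -0.2408  0.0364  0.0592  0.6175] 0.0005119788587498661
(array([ 0.0432,  0.0146, -0.0506]), array([ 0.0432,  0.0299, -0.046 ])) (array([ 0.0908,  0.0177, -0.1185]), array([ 0.0432,  0.0299, -0.046 ]))
```

View pics/w1.png

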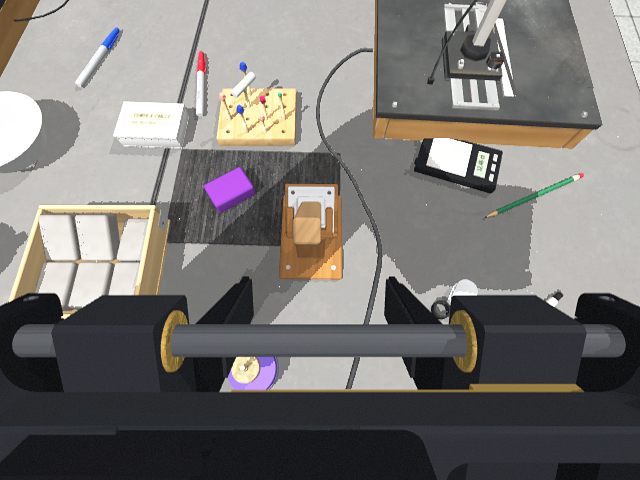

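The wrist view shows the handle end at pixel (308,225), between the jaws, with nothing in the way. Its fit agrees with the first two views to within 2 mm. Moving in along the handle.

Emit:
{"api": "drive_tool", "payload": {
  "motion": [
    [[0.022, 0.01, -0.025, 0, 0, 0, 0.07], [0.043, 0.014, -0.05, 0, 0, 0, 0.07], [0.043, 0.014, -0.05, 0, 0, 0, 0.07], [0.043, 0.014, -0.05, 0, 0, 0, 0.07]]
  ]
}}

```text
time_s: 2.33
tcp_pos: [0.485, -0.2474, 0.199]
eef_rot: [-3.14, -0.612, 0.065]
contact_force: [-0.3, 0.5, 0.9]
width: 0.736
```

```bash
python3 - <<'E'
from fit import *
np.set_printoptions(precision=4,suppress=True)
o=env.get_obs();print(o["tcp_pos"],o["eef_rot"],o["contact_force"])
SEAT=np.array([.600,-.2395,.036])
print(delta(SEAT+tR(YAW,TILT).apply([0,0,.117]),tool(.064,.614)))
E
```

```text
[ 0.485  -0.2474  0.199 ] [-3.1402 -0.6124  0.0647] [-0.2818  0.529   0.9219]
(array([ 0.0478,  0.0035, -0.0673]), array([-0.0586, -0.0968, -0.0828]))
```

Emit:
{"api": "drive_tool", "payload": {
  "motion": [
    [[0.016, 0.001, -0.022, 0, 0, 0, 0.07], [0.032, 0.002, -0.045, 0, 0, 0, 0.07], [0.048, 0.0035, -0.067, 0, 0, 0, 0.07], [0.048, 0.0035, -0.067, 0, 0, 0, 0.07], [0.048, 0.0035, -0.067, 0, 0, 0, 0.02], [0.048, 0.0035, -0.067, 0, 0, 0, 0.02], [0.048, 0.0035, -0.067, 0, 0, 0, 0.02], [0.048, 0.0035, -0.067, 0, 0, 0, 0.02], [0.048, 0.0035, -0.067, 0, 0, 0, 0.02], [0.048, 0.0035, -0.067, 0, 0, 0, 0.02]]
  ],
  "force": 50
}}

```text
time_s: 3.17
tcp_pos: [0.5326, -0.2436, 0.1333]
eef_rot: [3.141, -0.614, 0.065]
contact_force: [-0.7, 0.7, -0.3]
width: 0.368
```

```bash
python3 - <<'E'
from fit import *
np.set_printoptions(precision=4,suppress=True)
o=env.get_obs();print(o["tcp_pos"],o["eef_rot"],o["contact_force"],o["moment"],o["width"]*95)
c=imaging.capture("wrist");save(c,"w2.png")
u=tR(YAW,TILT).apply([0,0,1]);print(u*.006, tR(YAW,0).apply([.82,0,.57]))
E
```

```text
[ 0.5326 -0.2436  0.1333] [ 3.1406 -0.6139  0.0653] [-0.6654  0.7386 -0.3138] [-0.0449  0.353   0.0024] 34.99442782882052
[-0.0034 -0.0002  0.0049] [0.8183 0.0533 0.57  ]
```

View pics/w2.png

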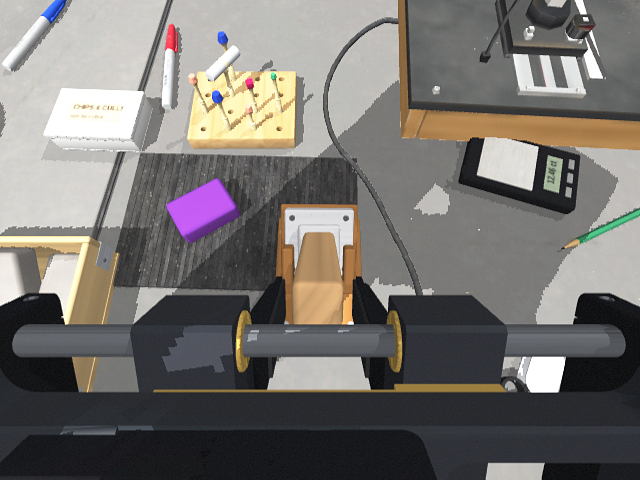

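Fingers straddle the handle (opening ~35 mm, still closing). A few more rows to finish.

Emit:
{"api": "drive_tool", "payload": {
  "motion": [
    [[0, 0, 0, 0, 0, 0, 0.02], [0, 0, 0, 0, 0, 0, 0.02], [0, 0, 0, 0, 0, 0, 0.02], [0, 0, 0, 0, 0, 0, 0.02]]
  ],
  "force": 50
}}

```text
time_s: 3.55
tcp_pos: [0.5327, -0.2433, 0.1328]
eef_rot: [3.141, -0.613, 0.065]
contact_force: [-3.9, 0.7, 5.7]
width: 0.268
```

Emit:
{"api": "drive_tool", "payload": {
  "motion": [
    [[-0.0017, 0, 0.0025, 0, 0, 0, 0.02], [-0.0034, 0, 0.005, 0, 0, 0, 0.02], [-0.0034, 0, 0.005, 0, 0, 0, 0.02], [0.005, 0.0005, 0.011, 0, 0, 0, 0.02], [0.013, 0.001, 0.016, 0, 0, 0, 0.02], [0.021, 0.0015, 0.022, 0, 0, 0, 0.02], [0.029, 0.002, 0.028, 0, 0, 0, 0.02], [0.038, 0.0025, 0.034, 0, 0, 0, 0.02], [0.038, 0.0025, 0.034, 0, 0, 0, 0.02], [0.038, 0.0025, 0.034, 0, 0, 0, 0.02]]
  ]
}}

```text
time_s: 4.38
tcp_pos: [0.5704, -0.2404, 0.1661]
eef_rot: [-3.142, -0.613, 0.066]
contact_force: [0.2, 0.1, -3.1]
width: 0.27
```

```bash
python3 - <<'E'
from fit import *
np.set_printoptions(precision=4,suppress=True)
o=env.get_obs();print(o["tcp_pos"],o["eef_rot"],o["contact_force"],o["moment"],o["width"]*95)
c=imaging.capture("wrist");save(c,"w3.png")
u=tR(YAW,TILT).apply([0,0,1])
P,_=cloud(c)
Q=P[(P[:,0]>.49)&(P[:,0]<.75)&(P[:,1]>-.31)&(P[:,1]<-.17)&(P[:,2]>.03)]
x=np.r_[o["tcp_pos"]-u*.117,.065,.613]
for k in range(6):
    d=np.abs(sdf((Q-x[:3])@tR(x[3],x[4]).as_matrix())); th=[.012,.012,.008,.006,.005,.005][k]
    x,e,_=fit_tamper(Q[d<th],x)
print(len(Q),(d<th).sum(),x,e, o["tcp_pos"]-x[:3],np.linalg.norm(o["tcp_pos"]-x[:3]))
E
```

```text
[ 0.5704 -0.2404  0.1661] [-3.1416 -0.6125  0.066 ] [ 0.1607  0.0572 -3.0694] [-0.0676  0.7882 -0.0043] 25.628009234010523
96369 7388 [ 0.6364 -0.2353  0.0691  0.0618  0.6054] 0.0003698349431387705 [-0.066  -0.0051  0.097 ] 0.11742551243043405
```

View pics/w3.png

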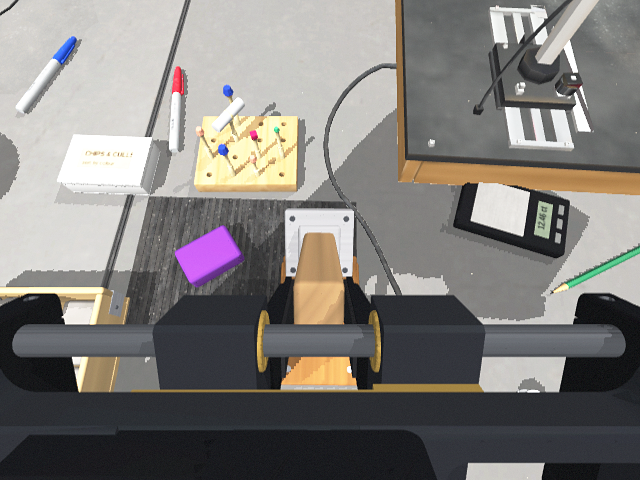

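```bash
python3 - <<'E'
from fit import *
np.set_printoptions(precision=4,suppress=True)
for y in (.023,.038,0): 
    b=np.array([.5072,.0305,0])+Ro.from_euler('z',.064).apply([.034,y,.075+.1174]); print(b,delta(b,tool(.065,0)))
E
```

```text
[0.5397 0.0556 0.1924] (array([-0.0304,  0.296 ,  0.0266]), array([-2.3178, 34.9941, -0.0269]))
[0.5387 0.0706 0.1924] (array([-0.0314,  0.311 ,  0.0266]), array([-2.3178, 34.9941, -0.0269]))
[0.5411 0.0327 0.1924] (array([-0.0289,  0.273 ,  0.0266]), array([-2.3178, 34.9941, -0.0269]))
```

Emit:
{"api": "drive_tool", "payload": {
  "motion": [
    [[0, 0, 0.035, 0, 0, 0, 0.02], [0, 0.01, 0.07, -0.2, 3, 0, 0.02], [-0.004, 0.035, 0.1, -0.5, 8, 0, 0.02], [-0.008, 0.07, 0.11, -0.9, 13, 0, 0.02], [-0.012, 0.105, 0.11, -1.2, 18, 0, 0.02], [-0.016, 0.14, 0.11, -1.5, 23, 0, 0.02], [-0.02, 0.175, 0.11, -1.9, 28, 0, 0.02], [-0.024, 0.21, 0.11, -2.1, 32, 0, 0.02], [-0.028, 0.245, 0.11, -2.3, 35, 0, 0.02], [-0.03, 0.28, 0.11, -2.3, 35, 0, 0.02]]
  ],
  "force": 60
}}

```text
time_s: 5.27
tcp_pos: [0.5407, 0.0359, 0.2755]
eef_rot: [-3.141, 0.004, 0.066]
contact_force: [1.3, 0.4, -3.6]
width: 0.268
```

Emit:
{"api": "drive_tool", "payload": {
  "motion": [
    [[0, 0.012, -0.01, 0, 0, 0, 0.02], [0, 0.016, -0.02, 0, 0, 0, 0.02], [0, 0.016, -0.02, 0, 0, 0, 0.02], [0, 0.016, -0.02, 0, 0, 0, 0.02]]
  ]
}}

```text
time_s: 5.6
tcp_pos: [0.5406, 0.049, 0.2555]
eef_rot: [-3.142, 0.001, 0.065]
contact_force: [0.4, -0.2, -3.0]
width: 0.271
```

```bash
cat > look.py <<'E'
from fit import *
import sys
np.set_printoptions(precision=4,suppress=True)
o=env.get_obs();print(o["time_s"],o["tcp_pos"],o["eef_rot"],o["contact_force"],o["moment"],o["width"]*95)
for n in sys.argv[2:]:
    c=imaging.capture(n);save(c,f"{n}_{sys.argv[1]}.png");np.savez("c_"+n+".npz",**{k:c[k] for k in ["pixels","depth","intrinsics","rvec","tvec"]})
    P,_=cloud(c);R=Ro.from_euler('xyz',o["eef_rot"])*Ro.from_euler('x',np.pi)
    x=np.r_[o["tcp_pos"]-R.apply([0,0,.1174]),0,0,0]
    f=lambda p,Q:(sdf((Q-p[:3])@(Ro.from_rotvec(p[3:])*R).as_matrix()))
    for th in (.012,.008,.005,.004):
        near=np.linalg.norm(P-x[:3],axis=1)<.2
        Q=P[near];Q=Q[np.abs(f(x,Q))<th]
        # drop points in the finger zone
        q=(Q-x[:3])@R.as_matrix();Q=Q[q[:,2]<.098]
        if len(Q)<200: print("few",len(Q));break
        x=least_squares(f,x,args=(Q,),loss='soft_l1',f_scale=.002,x_scale=[.01]*3+[.1]*3).x
    print(n,len(Q),'foot',x[:3],'drot deg',np.degrees(x[3:]),'tcp-foot in tamper',(Ro.from_rotvec(x[3:])*R).inv().apply(o["tcp_pos"]-x[:3]),np.median(np.abs(f(x,Q))))
E
python3 look.py a scene wrist top
```

```text
5.6 [0.5406 0.049  0.2555] [-3.1415  0.0013  0.0649] [ 0.4349 -0.2093 -3.0437] [ 0.0186 -0.0243 -0.0173] 25.771938172715334
scene 1713 foot [0.5404 0.0479 0.138 ] drot deg [-0.0383  0.1543 -0.5126] tcp-foot in tamper [-0.0002  0.001   0.1176] 0.000527836540668316
wrist 3785 foot [0.5397 0.0492 0.1385] drot deg [-0.0983  0.0933 -0.1392] tcp-foot in tamper [ 0.0005 -0.0004  0.117 ] 0.0003476622904159572
top 390 foot [0.5404 0.0485 0.1382] drot deg [-0.3153 -0.0095 -0.1591] tcp-foot in tamper [ 0.0001 -0.0002  0.1173] 0.0005010217056162156
```

```bash
python3 - <<'E'
import cv2,numpy as np
a=cv2.imread("pics/scene_a.png")[120:370,170:450];b=cv2.imread("pics/top_a.png")[120:370,150:430]
cv2.imwrite("pics/ab_a.png",np.hstack([cv2.resize(i,None,fx=1.42,fy=1.42) for i in (a,b)]))
E
```

```text
(no output)
```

View pics/ab_a.png

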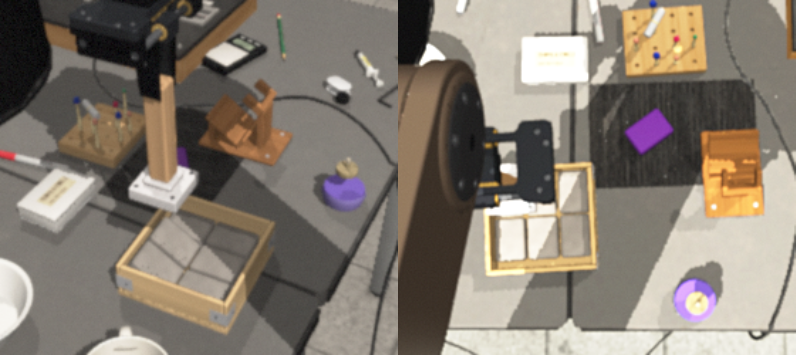

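View pics/wrist_a.png

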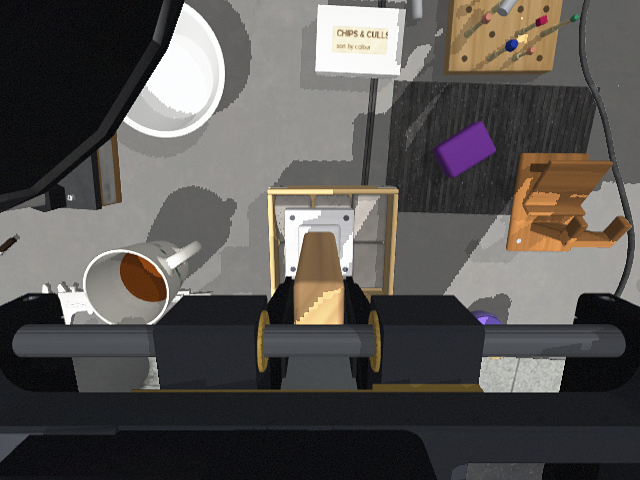

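The foot is upright and about 117 mm below the TCP, with all views within 1 mm. Now lowering it over the two tipped blanks.

Emit:
{"api": "drive_tool", "payload": {
  "motion": [
    [[-0.001, 0.006, -0.02, 0, 0, 0, 0.02], [-0.001, 0.0065, -0.04, 0, 0, 0, 0.02], [-0.001, 0.0065, -0.055, 0, 0, 0, 0.02], [-0.001, 0.0065, -0.065, 0, 0, 0, 0.02], [-0.001, 0.0065, -0.065, 0, 0, 0, 0.02]]
  ]
}}

```text
time_s: 6.17
tcp_pos: [0.5395, 0.0555, 0.19]
eef_rot: [3.142, 0.002, 0.064]
contact_force: [-0.2, -0.7, -3.2]
width: 0.268
```

Emit:
{"api": "drive_tool", "payload": {
  "motion": [
    [[0, 0, -0.003, 0, 0, 0, 0.02], [0, 0, -0.006, 0, 0, 0, 0.02], [0, 0, -0.009, 0, 0, 0, 0.02], [0, 0, -0.012, 0, 0, 0, 0.02]]
  ]
}}

```text
time_s: 6.5
tcp_pos: [0.5403, 0.0563, 0.1798]
eef_rot: [3.141, -0.002, 0.065]
contact_force: [-0.3, 0.1, -1.7]
width: 0.272
```

Emit:
{"api": "drive_tool", "payload": {
  "motion": [
    [[0, 0, -0.002, 0, 0, 0, 0.02], [0, 0, -0.004, 0, 0, 0, 0.02], [0, 0, -0.006, 0, 0, 0, 0.02]]
  ]
}}

```text
time_s: 6.75
tcp_pos: [0.5404, 0.0564, 0.1736]
eef_rot: [3.141, -0.002, 0.065]
contact_force: [0.4, -0.3, -0.9]
width: 0.268
```

Emit:
{"api": "drive_tool", "payload": {
  "motion": [
    [[0, 0, -0.002, 0, 0, 0, 0.02], [0, 0, -0.004, 0, 0, 0, 0.02], [0, 0, -0.006, 0, 0, 0, 0.02]]
  ]
}}

```text
time_s: 7.0
tcp_pos: [0.54, 0.0564, 0.1672]
eef_rot: [3.141, -0.001, 0.065]
contact_force: [0.2, 1.0, -4.0]
width: 0.269
```

Emit:
{"api": "drive_tool", "payload": {
  "motion": [
    [[0, 0, -0.002, 0, 0, 0, 0.02], [0, 0, -0.004, 0, 0, 0, 0.02], [0, 0, -0.006, 0, 0, 0, 0.02]]
  ]
}}

```text
time_s: 7.25
tcp_pos: [0.54, 0.0563, 0.1611]
eef_rot: [3.141, -0.001, 0.065]
contact_force: [-0.3, -0.3, -2.8]
width: 0.268
```

Emit:
{"api": "drive_tool", "payload": {
  "motion": [
    [[0, 0, -0.002, 0, 0, 0, 0.02], [0, 0, -0.004, 0, 0, 0, 0.02], [0, 0, -0.006, 0, 0, 0, 0.02]]
  ]
}}

```text
time_s: 7.5
tcp_pos: [0.5401, 0.0564, 0.1552]
eef_rot: [3.141, -0.001, 0.065]
contact_force: [-0.3, 0.5, -3.8]
width: 0.273
```

Emit:
{"api": "drive_tool", "payload": {
  "motion": [
    [[0, 0, -0.0015, 0, 0, 0, 0.02], [0, 0, -0.003, 0, 0, 0, 0.02], [0, 0, -0.0045, 0, 0, 0, 0.02]]
  ]
}}

```text
time_s: 7.75
tcp_pos: [0.5401, 0.0564, 0.1508]
eef_rot: [3.141, -0.001, 0.065]
contact_force: [0.3, -0.2, -3.6]
width: 0.27
```

```bash
python3 look.py b scene wrist
```

```text
7.75 [0.5401 0.0564 0.1508] [ 3.1413 -0.0009  0.0652] [ 0.3033 -0.2464 -3.5812] [ 0.0213 -0.0456 -0.0228] 25.615985846268092
scene 1588 foot [0.5411 0.0552 0.0333] drot deg [-0.204  -0.5311 -1.0467] tcp-foot in tamper [0.0002 0.0007 0.1175] 0.0007040828190573219
wrist 4546 foot [0.5467 0.0555 0.0325] drot deg [ 0.6387 -4.589   0.5347] tcp-foot in tamper [0.0032 0.002  0.1184] 0.0012916244374060481
```

View pics/wrist_b.png

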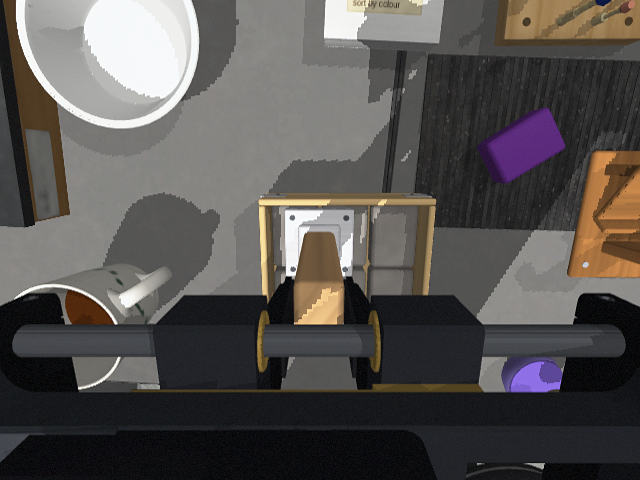

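The foot is inside the bin at about 33 mm, so the tipped blanks have dropped with only a few newtons. Next, a gentle press to contact.

Emit:
{"api": "drive_tool", "payload": {
  "motion": [
    [[0, 0, -0.001, 0, 0, 0, 0.02], [0, 0, -0.002, 0, 0, 0, 0.02], [0, 0, -0.003, 0, 0, 0, 0.02]]
  ]
}}

```text
time_s: 8.1
tcp_pos: [0.5403, 0.0563, 0.1482]
eef_rot: [3.141, -0.001, 0.065]
contact_force: [-2.5, -0.9, 14.6]
width: 0.268
```

Emit:
{"api": "drive_tool", "payload": {
  "motion": [
    [[0, 0, -0.0005, 0, 0, 0, 0.02], [0, 0, -0.001, 0, 0, 0, 0.02], [0, 0, -0.001, 0, 0, 0, 0.02]]
  ]
}}

```text
time_s: 8.35
tcp_pos: [0.5405, 0.0563, 0.1482]
eef_rot: [3.141, -0.003, 0.065]
contact_force: [-2.8, -1.0, 10.0]
width: 0.271
```

Emit:
{"api": "drive_tool", "payload": {
  "motion": [
    [[0, 0, 0.005, 0, 0, 0, 0.02], [0, 0, 0.03, 0, 0, 0, 0.02], [0, 0, 0.065, 0, 0, 0, 0.02], [0, 0, 0.1, 0, 0, 0, 0.02], [0, -0.03, 0.12, 0, 0, 0, 0.02], [0, -0.07, 0.12, 0, 0, 0, 0.02], [0, -0.11, 0.12, 0, 0, 0, 0.02], [0, -0.15, 0.12, 0, 0, 0, 0.02], [0, -0.16, 0.12, 0, 0, 0, 0.02], [0, -0.16, 0.12, 0, 0, 0, 0.02]]
  ]
}}

```text
time_s: 9.18
tcp_pos: [0.5399, -0.1063, 0.2668]
eef_rot: [3.141, -0.0, 0.062]
contact_force: [-0.8, -0.1, -3.4]
width: 0.271
```

```bash
python3 look.py c scene top; python3 - <<'E'
from fit import *
np.set_printoptions(precision=4,suppress=True)
Rb=Ro.from_euler('z',.064).as_matrix()
for n in ["scene","top"]:
    c=load(n);P,_=cloud(c);L=(P-[.5072,.0305,0])@Rb
    for y in (-46,0,46):
        for s in (1,-1):
            xs=33*s
            m=(np.abs(L[:,0]-xs/1e3)<.018)&(np.abs(L[:,1]-y/1e3)<.015)&(L[:,2]<.1)
            q=L[m]
            if len(q)<30: print(n,y,s,"few",len(q));continue
            A=np.c_[q[:,:2]-[xs/1e3,y/1e3],np.ones(len(q))];k=np.linalg.lstsq(A,q[:,2],rcond=None)[0]
            print(n,y,'+x' if s>0 else '-x',len(q),'slopes',k[:2],'z',k[2],'rms',np.std(q[:,2]-A@k))
E
python3 - <<'E'
import cv2,numpy as np
a=cv2.imread("pics/scene_c.png")[170:370,200:420];b=cv2.imread("pics/top_c.png")[170:370,180:400]
cv2.imwrite("pics/ab_c.png",np.hstack([cv2.resize(i,None,fx=1.8,fy=1.8) for i in (a,b)]))
E
```

```text
9.1833 [ 0.5399 -0.1063  0.2668] [ 3.1411 -0.0005  0.0616] [-0.8    -0.0614 -3.4006] [0.0378 0.06   0.0484] 25.767073737939292
scene 1366 foot [ 0.5399 -0.1074  0.1493] drot deg [-0.026   0.0764 -0.39  ] tcp-foot in tamper [-0.0001  0.001   0.1175] 0.0005868022995184812
few 0
top 0 foot [ 0.5399 -0.1064  0.1494] drot deg [0. 0. 0.] tcp-foot in tamper [ 0.     -0.      0.1174] nan
scene -46 +x 220 slopes [-0.0041 -0.0031] z 0.03075894699339299 rms 0.0011297019941267196
scene -46 -x 236 slopes [-1.3793  2.2319] z 0.018056878661244644 rms 0.09588140293275017
scene 0 +x 246 slopes [ 0.0012 -0.0047] z 0.030703717894580023 rms 0.0012092007511473517
scene 0 -x 268 slopes [ 0.0088 -0.0049] z 0.030718973082710918 rms 0.0011422196837228915
scene 46 +x 196 slopes [0.0086 0.019 ] z 0.03078890307618388 rms 0.0011351968464652466
scene 46 -x 207 slopes [-0.0119  0.03  ] z 0.030819610772373038 rms 0.0011282309588644844
top -46 1 few 0
top -46 -x 276 slopes [0.0017 0.0087] z 0.029887471429713777 rms 0.001543778116449531
top 0 1 few 0
top 0 -x 207 slopes [0.0115 0.0196] z 0.029731720547943485 rms 0.0015406175886394937
top 46 1 few 0
top 46 -x 38 slopes [0.0369 0.0331] z 0.030158171309784442 rms 0.0010967735586985272
  return _methods._mean(a, axis=axis, dtype=dtype,
  ret = ret.dtype.type(ret / rcount)
```

View pics/ab_c.png

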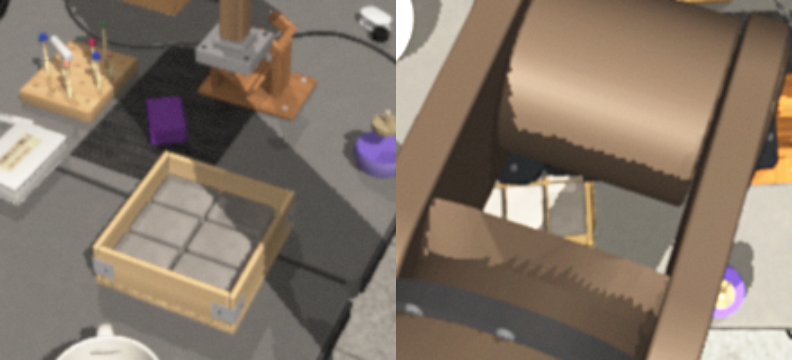

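All six blanks are flat in the scene view, with tops at 30–31 mm and slopes of 0.03 or less. Next, returning the tamper.

```bash
python3 - <<'E'
from fit import *
np.set_printoptions(precision=4,suppress=True)
print(delta([.603,-.2383,.189],tool(.065,.613)))
E
```

```text
(array([ 0.0631, -0.1348, -0.0778]), array([  2.2505, -35.0261,   0.045 ]))
```

Emit:
{"api": "drive_tool", "payload": {
  "motion": [
    [[0.01, -0.01, 0.015, 0.2, -4, 0, 0.02], [0.02, -0.03, 0.025, 0.6, -9, 0, 0.02], [0.03, -0.05, 0.03, 0.9, -14, 0, 0.02], [0.04, -0.07, 0.03, 1.2, -19, 0, 0.02], [0.05, -0.09, 0.03, 1.5, -24, 0, 0.02], [0.06, -0.11, 0.025, 1.9, -29, 0, 0.02], [0.063, -0.13, 0.01, 2.25, -34, 0, 0.02], [0.063, -0.1345, -0.01, 2.25, -35.03, 0, 0.02], [0.063, -0.1345, -0.02, 2.25, -35.03, 0, 0.02], [0.063, -0.1345, -0.02, 2.25, -35.03, 0, 0.02]]
  ]
}}

```text
time_s: 10.12
tcp_pos: [0.6022, -0.2365, 0.2441]
eef_rot: [-3.138, -0.61, 0.064]
contact_force: [0.5, 0.6, -3.2]
width: 0.272
```

```bash
python3 look.py d scene wrist; python3 - <<'E'
from fit import *
np.set_printoptions(precision=4,suppress=True)
c=load("wrist");P,_=cloud(c)
print(delta([.5704,-.2404,.1661],tool(.065,.613)))
E
```

```text
10.1167 [ 0.6022 -0.2365  0.2441] [-3.1381 -0.6096  0.0638] [ 0.5445  0.6183 -3.1924] [-0.0299  0.8182  0.0521] 25.820359877108533
scene 971 foot [ 0.6692 -0.2327  0.1472] drot deg [-0.0207  0.2577  0.1818] tcp-foot in tamper [-0.0001  0.0012  0.1178] 0.0008411311915466763
wrist 3742 foot [ 0.6688 -0.2314  0.1488] drot deg [-0.1671  0.3923 -0.1956] tcp-foot in tamper [-0.0011 -0.0009  0.1163] 0.0003582637294519547
(array([-0.0331, -0.0035, -0.0811]), array([ 0.0068,  0.0043, -0.083 ]))
```

View pics/wrist_d.png

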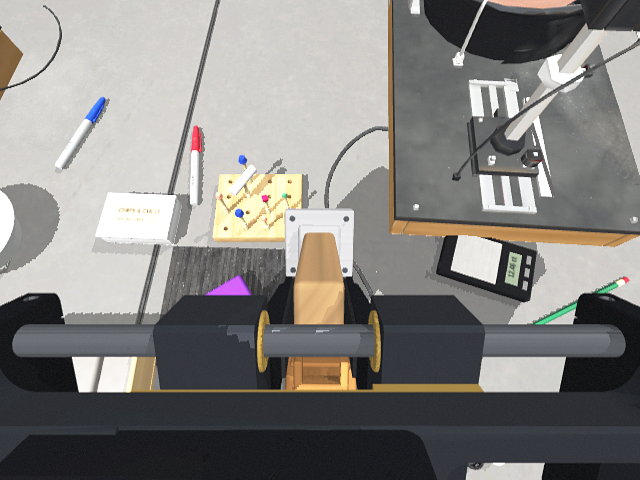

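Emit:
{"api": "drive_tool", "payload": {
  "motion": [
    [[0.001, -0.002, -0.02, 0, 0, 0, 0.02], [0.001, -0.002, -0.04, 0, 0, 0, 0.02], [0.001, -0.002, -0.055, 0, 0, 0, 0.02], [-0.008, -0.0025, -0.061, 0, 0, 0, 0.02], [-0.016, -0.003, -0.067, 0, 0, 0, 0.02], [-0.024, -0.0033, -0.074, 0, 0, 0, 0.02], [-0.032, -0.0035, -0.08, 0, 0, 0, 0.02], [-0.032, -0.0035, -0.08, 0, 0, 0, 0.02], [-0.032, -0.0035, -0.08, 0, 0, 0, 0.02]]
  ]
}}

```text
time_s: 10.97
tcp_pos: [0.5719, -0.2413, 0.1681]
eef_rot: [3.14, -0.615, 0.067]
contact_force: [-0.0, 0.5, -2.4]
width: 0.269
```

```bash
python3 look.py e; python3 - <<'E'
from fit import *
np.set_printoptions(precision=4,suppress=True)
print(delta([.5293,-.2433,.1378],tool(.065,.613)))
E
```

```text
10.9667 [ 0.5719 -0.2413  0.1681] [ 3.1396 -0.6147  0.0669] [-0.028   0.4625 -2.375 ] [-0.0638  0.7569  0.0124] 25.57934784850317
(array([-0.0426, -0.002 , -0.0303]), array([ 0.0868,  0.1054, -0.0405]))
```

Emit:
{"api": "drive_tool", "payload": {
  "motion": [
    [[-0.009, -0.0004, -0.006, 0, 0, 0, 0.02], [-0.018, -0.0008, -0.0125, 0, 0, 0, 0.02], [-0.027, -0.0012, -0.019, 0, 0, 0, 0.02], [-0.034, -0.0016, -0.024, 0, 0, 0, 0.02], [-0.039, -0.0018, -0.0275, 0, 0, 0, 0.02], [-0.0415, -0.002, -0.0295, 0, 0, 0, 0.02], [-0.0415, -0.002, -0.0295, 0, 0, 0, 0.02]]
  ]
}}

```text
time_s: 11.55
tcp_pos: [0.5301, -0.2437, 0.138]
eef_rot: [3.14, -0.614, 0.066]
contact_force: [0.3, -0.1, -2.9]
width: 0.272
```

```bash
python3 look.py f scene wrist; python3 - <<'E'
from fit import *
np.set_printoptions(precision=4,suppress=True)
print(delta([.5327,-.2433,.1328],tool(.065,.613)))
E
```

```text
11.55 [ 0.5301 -0.2437  0.138 ] [ 3.1398 -0.6143  0.0662] [ 0.3415 -0.1033 -2.8649] [-0.0545  0.8094  0.0216] 25.882494975027836
scene 861 foot [ 0.5965 -0.2408  0.0404] drot deg [-0.0065  0.2825 -0.5239] tcp-foot in tamper [0.0014 0.0006 0.118 ] 0.0010198795004965032
wrist 3341 foot [ 0.5967 -0.2412  0.0412] drot deg [0.6815 0.4862 1.4428] tcp-foot in tamper [0.0005 0.0046 0.1175] 0.0004583145858738265
(array([ 0.0024,  0.0005, -0.0053]), array([ 0.0855,  0.0855, -0.0079]))
```

View pics/wrist_f.png

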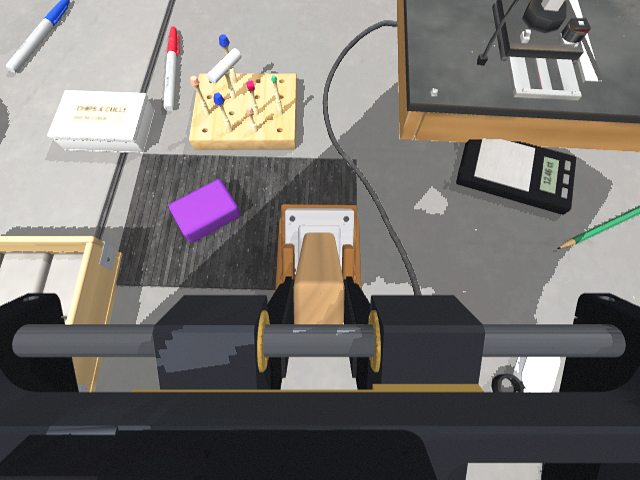

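The wrist view matches the one from before pickup: handle between the fork prongs at (285–355, 270) and the foot on the plate. Easing it down the slope onto the ledge.

Emit:
{"api": "drive_tool", "payload": {
  "motion": [
    [[0.0012, 0.0003, -0.0018, 0, 0, 0, 0.02], [0.0024, 0.0005, -0.0036, 0, 0, 0, 0.02], [0.0034, 0.0005, -0.005, 0, 0, 0, 0.02], [0.0034, 0.0005, -0.005, 0, 0, 0, 0.02]]
  ]
}}

```text
time_s: 11.98
tcp_pos: [0.5329, -0.243, 0.1329]
eef_rot: [3.14, -0.614, 0.066]
contact_force: [-9.9, 0.9, 7.9]
width: 0.27
```

Emit:
{"api": "drive_tool", "payload": {
  "motion": [
    [[0, 0, 0, 0, 0, 0, 0.035], [0, 0, 0, 0, 0, 0, 0.05], [0, 0, 0, 0, 0, 0, 0.07], [0, 0, 0, 0, 0, 0, 0.07], [0, 0, 0, 0, 0, 0, 0.07], [0, 0, 0, 0, 0, 0, 0.07], [0, 0, 0, 0, 0, 0, 0.07], [0, 0, 0, 0, 0, 0, 0.07]]
  ]
}}

```text
time_s: 12.65
tcp_pos: [0.533, -0.2431, 0.1324]
eef_rot: [3.141, -0.613, 0.065]
contact_force: [-0.3, -0.1, -0.4]
width: 0.723
```

Emit:
{"api": "drive_tool", "payload": {
  "motion": [
    [[-0.006, -0.0003, 0.008, 0, 0, 0, 0.07], [-0.014, -0.001, 0.02, 0, 0, 0, 0.07], [-0.026, -0.0015, 0.037, 0, 0, 0, 0.07], [-0.04, -0.0025, 0.057, 0, 0, 0, 0.07], [-0.054, -0.003, 0.077, 0, 0, 0, 0.07], [-0.07, -0.005, 0.1, 0, 0, 0, 0.07], [-0.085, -0.006, 0.121, 0, 0, 0, 0.07], [-0.085, -0.02, 0.14, 0, 0, 0, 0.07], [-0.085, -0.02, 0.14, 0, 0, 0, 0.07]]
  ]
}}

```text
time_s: 13.4
tcp_pos: [0.4483, -0.2656, 0.2762]
eef_rot: [3.134, -0.617, 0.067]
contact_force: [-0.4, 0.6, 0.6]
width: 0.738
```

```bash
python3 - <<'E'
from fit import *
np.set_printoptions(precision=4,suppress=True)
o=env.get_obs();print(o["time_s"],o["tcp_pos"],o["contact_force"],o["width"])
Rb=Ro.from_euler('z',.064).as_matrix()
for n in ["scene","top","wrist"]:
    c=imaging.capture(n);save(c,n+"_g.png");P,_=cloud(c)
    Q=P[(P[:,0]>.49)&(P[:,0]<.67)&(P[:,1]>-.31)&(P[:,1]<-.17)&(P[:,2]>.03)&(P[:,2]<.175)]
    x=np.array([.600,-.239,.036,0.065,.613])
    for th in (.012,.01,.008,.006,.005):
        d=np.abs(sdf((Q-x[:3])@tR(x[3],x[4]).as_matrix())); 
        if (d<th).sum()<100: print(n,"few");break
        x,e,_=fit_tamper(Q[d<th],x)
    print(n,(d<th).sum(),x,e)
    L=(P-[.5072,.0305,0])@Rb
    if n!="wrist":
      for y in (-46,0,46):
        for xs in (33,-33):
            q=L[(np.abs(L[:,0]-xs/1e3)<.018)&(np.abs(L[:,1]-y/1e3)<.015)&(L[:,2]<.07)&(L[:,2]>0)]
            if len(q)<30: continue
            A=np.c_[q[:,:2],np.ones(len(q))];k=np.linalg.lstsq(A,q[:,2],rcond=None)[0];print(n,xs,y,len(q),k[:2],np.median(q[:,2]))
    for l in ["spirit_lamp","parts_tin"]:
        for r in cut_out(l,c)[:1]:
            print(n,l,r["p"],np.median(cloud(c,r["mask"])[0],0))
import cv2
a=cv2.imread("pics/scene_g.png")[120:370,170:450];b=cv2.imread("pics/top_g.png")[120:370,170:450]
cv2.imwrite("pics/ab_g.png",np.hstack([cv2.resize(i,None,fx=1.42,fy=1.42) for i in (a,b)]))
E
```

```text
13.4 [ 0.4483 -0.2656  0.2762] [-0.3796  0.6341  0.5748] 0.7380253285142253
scene 1265 [ 0.6006 -0.2395  0.0362  0.0629  0.6155] 0.0009583028251018214
scene 33 -46 220 [-0.008   0.0088] 0.030854310491318513
scene -33 -46 236 [-0.0087  0.0031] 0.03074972143021611
scene 33 0 248 [0.0079 0.006 ] 0.03080077897185516
scene -33 0 265 [0.003  0.0173] 0.03081270752029884
scene 33 46 195 [ 0.007  -0.0184] 0.030894248012923144
scene -33 46 213 [-0.0011  0.0133] 0.030709576740441016
scene spirit_lamp 0.9 [ 0.3925 -0.1769  0.0246]
scene parts_tin 0.96 [0.7314 0.0261 0.0271]
top 1565 [ 0.5998 -0.2384  0.0355  0.0606  0.6148] 0.0006300322986816358
top 33 -46 266 [-0.0045  0.0091] 0.029580452713863916
top -33 -46 274 [ 0.0088 -0.0036] 0.029768391496919143
top 33 0 267 [-0.004   0.0054] 0.02986442932919181
top -33 0 273 [ 0.0155 -0.0042] 0.029798022441970676
top 33 46 265 [0.0021 0.0053] 0.02994806444473184
top -33 46 269 [ 0.0119 -0.0042] 0.029872912341801925
top spirit_lamp 0.8 [ 0.3982 -0.1817  0.0246]
top parts_tin 0.72 [0.7351 0.0175 0.0269]
wrist 2389 [ 0.6    -0.2392  0.0363  0.0594  0.6161] 0.0005444200519015164
wrist spirit_lamp 0.76 [ 0.3959 -0.1906  0.0258]
wrist parts_tin 0.84 [0.73   0.0129 0.0272]
```

View pics/ab_g.png

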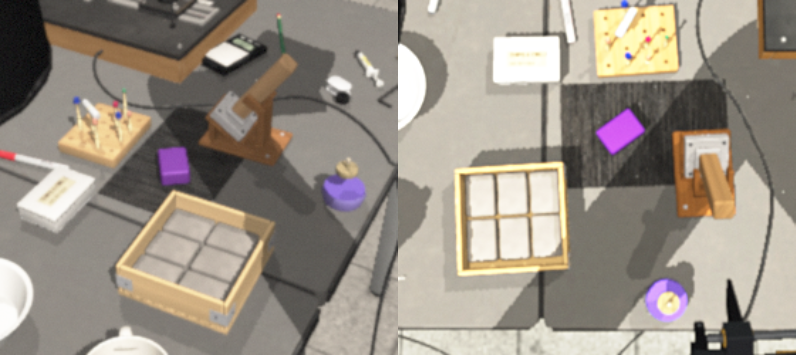

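The tamper is back at its original pose to within 1 mm, all six blanks are flat, and the gripper is clear. Handing in.

```bash
python3 -c "
from plant import order
print(order.job_done())"
```

```text
the job is handed in; nothing more can be done
None
```

I pressed both tipped blanks flat in one slow press with the tamper, laid the tamper back in its rest, and handed the job in at about 14 s of the 51 s limit. No verdict was reported.

- **Pressing:** The blanks went down with only a few newtons; the final press reached about 17 N on the readings taken between moves. I kept the gripper high above the bin rim.
- **Blanks:** In the last scene and top views, all six have their tops at 30–31 mm and slopes below 0.02.
- **Tamper:** Its foot centre is within about 1 mm of where it started, and the handle leans 0.615 rad in all three camera views.
- **Bystanders:** The scene and top views put the lamp and tin within 2 mm of their first readings. The wrist view reads a few millimetres to 1 cm differently, but it sees them from another side.
- **Checks that disagreed:**
  - During the press, one wrist-camera fit of the tamper's tilt was off by about 4.6 degrees. The scene view and the arm's own readings did not agree with it, and later fits were normal.
  - In the check straight after pressing, one blank's scene reading was spoiled by stray depth points, and the arm hid most of the bin from the top camera. The final check was clean in both views.

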